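Feed the cup rack through the spring gate into the dust bay

ROBOT

A 6-joint arm with a two-finger parallel gripper is mounted at the origin on a cart in front of the work surface, level with it; the furniture and walls round the work are solid. World frame = base frame: x ahead of the robot, y to its left, z up, the work surface at z = 0. Lengths are in mm, angles in degrees, forces in N, time in s.
With the tool pointing down it reaches from about 225 to 875 mm from the base axis. Payload 3.4 kg.
Tool frame: the origin (TCP) lies midway between the tips of the shut fingers; the grasp point (between the pads) lies 19 mm behind it; z points along the fingers, y is the line along which they close (so a half turn about z gives the same grasp; the last joint's range is limited). The gripper opens to 85 mm and grips with 20 to 120 N. Pads are 22 mm wide; open, the fingers measure 114 mm over their backs; the gripper's body (76 mm by 85 mm) begins 54 mm behind the grasp point. The pads swing forward as they close: fully open they stand 13 mm farther back than shut.
Start: joints at [-80.959, 15.808, 86.224, -0, 77.962, -6.933], TCP at [158.239, -552.832, 231.328] pointing down, gripper open.
Joint ranges: [-165.64, 165.64], [-43.16, 119.46], [12.63, 154.43], [-67.54, 247.53], [6.08, 155.33], [-154.97, 154.97]. Speed limits (degrees/s): [147.25, 147.25, 180, 180, 180, 180].

INTERFACE

Orientations are given as a 3x3 rotation matrix whose columns are the frame's x, y, z axes.
In Python, from station import monitor, vision, workorder, nets gives the robot as it stands.
- The arm moves only by the tool send_rows, never from a script. Its argument "rows" is text: rows parted by semicolons, each of 7 numbers parted by spaces: the finger opening in cm, from 0 to 8.54, then the shift along the tool's x, y, z in cm, then the turn, a rotation vector about the tool's x, y, z in rad. A call has 1 to 12 rows; each row shifts and turns the commanded pose from where the row before left it, along the tool's axes as they then stand; what a row does not reach is not made up. A row lasts 1/10 s, in which the tool goes at most 50 mm and 8.59 degrees, less where a joint would pass 70% of its speed; a pose out of reach is approached as far as the arm can. A call is refused whole if a number of a shift passes 5 or a number of a turn 0.15, either way. A call with a gripper value outside its range is refused whole. The fingers move at their own pace and stop on an object; "force" is the grip in N (left out, the last holds). Time passes only in rows, so rows that do not move let the fingers close. It gives the time, the measured TCP pose, the force, the opening and the grip force at its end, in the units of the state.
- monitor.state(): the state, without advancing time (a new reading comes with each control period).
- vision.capture(name): name is "side" or "top"; returns a dict with "frame" (400x640x3 uint8, red, green, blue), "camera_matrix" (3x3 intrinsics, pixels), "extrinsics" (4x4, takes a point from camera to world coordinates). Camera axes: x right, y up, looking along -z (the intrinsics and any distortion apply to the point x, -y, -z); pixel columns grow to the right and rows downward; lengths in mm; the calibration is good to about 2 mm. A picture is of the moment at which its call begins. There is no depth.
- workorder.job_done(): hands the job in; it is judged then, once.
Trained networks look in the newest picture that a camera, given by its name, has taken for a name from the list of things; names that differ only in an ending like _2 or _b are one class to them, and where a whole thing is asked for, a point or a joint stands for the part that bears it (a point fixed in the world has none). Each returns a list of dicts, best first, with "conf" (0 to 1); they miss things now and then, are a little off and sometimes report something else, mostly with a low value. They report only what shows in the picture. A call takes as long as a camera call.
- nets.trace(camera, thing): "pixels" (400x640 bool, what is visible of it) and "xy" ([column, row] in pixels, amid what is visible of it).
- nets.landmark_of(camera, thing): "xy" ([column, row] in pixels: a listed point, or the origin of a listed thing).
The state is a dict: "clock": time; "joints": joint angles; "qd": joint speeds; "joint_efforts": joint torques, N m; "position": TCP position; "tcp_rot": TCP orientation; "ft_force": force on the tool from outside, world axes, zero at the start; "ft_torque": the same for the moment, N m; "gripper_width": finger opening in mm; "finger_force": force on a finger pad.
Only numpy, scipy, OpenCV 4.12 (cv2) and the standard library are available. Lean on these libraries where they do the work, as an engineer would, in place of code of your own. Each camera call takes 0.05 s, during which the arm holds its last target. There are 200 camera calls.

TASK

Put the rack of ceramic gas cups away in the clear-covered dust bay: with one fingertip press the long black bar beside the chute down to hold the spring gate well open before the rack reaches it, and while holding it so, push the rack by its upright rear plate with the other finger, under the gate and fully home against the stops. Then let go so that the yellow gate springs shut behind it. Do not grip or lift anything, touch the cups or let the gate drop on them, and leave the other things on the table alone.

Things in the scene. Friction and masses are not known exactly. Their poses are not given: they have to be found in the camera images.
- feeder: Fixed feeder, dark base plate 328 x 116 mm. Origin on the table, on the chute's centre line; x runs along the chute to the bay (push direction), y to its left, z up. Open aluminium chute: floor at z = 4 mm, inner width 68 mm, walls 3 mm thick, 24 mm high, from x = -105 mm. Gate plane at x = +130 mm; clear-covered bay x = +135 to +220 mm, 82 mm wide, 68 mm high.
- shaft_mid (a point): Middle of the gate's 8 mm hinge shaft, which runs along the feeder's x at y = +52, z = 48 mm, x = -110 to +148 mm, between chute and hold bar. One finger goes down on either side of it. Its two bearing posts, at x = -104 to -94 and +106 to +120 mm, are 23 mm wide about the shaft and up to z = 62 mm.
- gate (a joint): Angle of the gate about its shaft, rad: 0 = shut (held by its return spring), 1.55 = open end stop; grows as the hold bar is pressed down. From 1.2 on the blade is clear above the cups. Let go, it springs shut by itself.
- bar_mid (a point): Middle of the hold bar: black rubber-sleeved round bar, 14 mm diameter, along the chute on its +y side, usable from feeder x = -86 to +73 mm, on 36 mm cranks of the gate shaft. Its axis at gate angle q, feeder frame: y = 52 + 36 cos(0.70 - q), z = 48 + 36 sin(0.70 - q) mm (top 7 mm higher: 78 shut, 34 at q = 1.35, 28 at the end stop). 3 to 7 N press it down; a fingertip can slide along it, but rubber grips: follow its arc in y.
- blade_low (a point): Middle of the lower edge of the gate's yellow steel blade, 66 mm wide, 45 mm high, 4 mm thick, standing across the chute before the bay. Shut, this edge is 13 mm above the table, just over the rack's tongue. It swings up sideways about the shaft, to at most 140 mm above the table.
- rack: Loose rack in the chute, 0.25 to 0.5 kg: blue deck 72 mm long (x), 64 wide, 15 high, with four cups in it; a low tongue (30 wide, 6 high) runs 65 mm back to an upright aluminium push plate 60 wide, 48 high, 6 thick. Origin under the deck's centre, x towards the bay. Starts at feeder x = +56 to +86 mm; fully home against the stops at x = +176 mm, tongue and plate then still outside the gate.
- push_face (a point): Middle of the push plate's rear face, 107 mm behind the rack's origin and 30 mm above its underside; push here, anywhere up to 25 mm to either side.
- cup_0: Gas cup: pinkish ceramic nozzle, 22 mm diameter, 42 mm tall, standing 12 mm deep in a socket of the rack, top 49 mm above the table. Origin at its underside.
- cup_1: As cup_0.
- cup_2: As cup_0.
- cup_3: As cup_0.
- spare_cup: A fifth gas cup of the same kind, standing on the table beside the chute; bystander.
- pen: White and yellow paint pen, 135 mm, lying beside the chute; bystander.
- square: Engineer's square, 116 x 75 mm, on the table; bystander.
- vee: Steel V block, 34 x 40 x 30 mm, on the table; bystander.
- spanner_17: Combination spanner, 197 mm, on the table; bystander.
- magnet_square_0: Red arrow-shaped welding magnet, 70 x 84 mm; bystander.
- tape_measure: Yellow tape measure, 66 mm tall; bystander.
- stop_puck_0: Slotted steel stop puck, 41 mm; bystander.
- ring_black: Black steel ring, 39 mm; bystander.

How it is judged:
By the outcome, as a careful person would: the job done as asked, in the order asked, and still so for the second after the job is handed in, with the robot touching nothing.
It also fails if it takes over 45 s, if anything falls off the work surface, if the arm or the gripper's body presses on something with over 40 N, if the wrist force passes 120 N, or if a joint passes its speed limit or range.

## Working session

There is one attempt and no reset: what is moved stays moved. The work goes in short steps, Python scripts to look and compute and a tool call to move; the robot and the scene stay as the last step left them, time stands still between calls to the robot, and variables do not carry over. Pictures are saved under pics/ and viewed, at most 10 in all, crops included, and the job is handed in when it is done.

Besides the shell and the picture viewer there is one more tool, called after ">>>" as a command line: name --argument value ..., lists and objects as JSON in quotes. send_rows: Moves the arm, as the interface text tells. Its arguments: {"type":"object","properties":{"rows":{"type":"string"},"force":{"type":"number"}},"required":["rows"]}

```bash
mkdir -p pics; cat > h.py <<'E'
import numpy as np, cv2
from station import monitor, vision, workorder, nets
def cap(n,f=None):
    c=vision.capture(n)
    if f: cv2.imwrite('pics/'+f,c['frame'][:,:,::-1])
    return c
def ray(c,uv):
    K=np.array(c['camera_matrix']);E=np.array(c['extrinsics'])
    d=np.linalg.inv(K)@np.array([uv[0],uv[1],1.]); d=np.array([d[0],-d[1],-d[2]])
    return E[:3,3],E[:3,:3]@d
def atz(c,uv,z):
    o,d=ray(c,uv); return o+d*(z-o[2])/d[2]
def proj(c,p):
    K=np.array(c['camera_matrix']);E=np.array(c['extrinsics'])
    q=E[:3,:3].T@(np.array(p)-E[:3,3]); q=K@np.array([q[0],-q[1],-q[2]]); return q[:2]/q[2]
def tri(c1,u1,c2,u2):
    o1,d1=ray(c1,u1);o2,d2=ray(c2,u2)
    A=np.stack([d1,-d2],1);s=np.linalg.lstsq(A,o2-o1,rcond=None)[0]
    a=o1+d1*s[0];b=o2+d2*s[1]; return (a+b)/2,np.linalg.norm(a-b)
E
cat > a.py <<'E'
from h import *
t=cap('top','top0.png');s=cap('side','side0.png')
for n in ['feeder','shaft_mid','bar_mid','blade_low','rack','push_face','cup_0','spare_cup','pen']:
    r={}
    for c,k in((t,'top'),(s,'side')):
        L=nets.landmark_of(k,n); r[k]=L
        print(n,k,[(np.round(l['xy'],1).tolist(),round(l['conf'],2)) for l in L[:5]])
    if r['top'] and r['side']: print('  ',*[np.round(x,1) for x in tri(t,r['top'][0]['xy'],s,r['side'][0]['xy'])])
print(monitor.state())
E
python3 a.py
```

```text
feeder top [([314.9, 196.0], 0.76)]
feeder side []
shaft_mid top [([299.0, 194.3], 0.59)]
shaft_mid side [([323.8, 189.3], 0.92)]
   [525.   70.7  42.4] 8.5
bar_mid top []
bar_mid side [([306.3, 178.8], 0.9)]
blade_low top [([309.6, 158.2], 0.57)]
blade_low side [([357.4, 191.3], 0.68)]
   [636.9  40.4  15.8] 3.0
rack top [([309.4, 179.6], 0.49)]
rack side [([334.3, 341.6], 0.51), ([348.4, 200.3], 0.44), ([232.0, 156.1], 0.16)]
   [ 652.1   66.1 -935.1] 89.9
push_face top [([319.2, 210.5], 0.82)]
push_face side []
cup_0 top [([319.2, 166.4], 0.55), ([307.8, 168.5], 0.51), ([318.9, 180.3], 0.42), ([307.1, 179.5], 0.42)]
cup_0 side [([344.4, 197.3], 0.61), ([350.8, 199.3], 0.52), ([335.5, 198.6], 0.49), ([342.4, 204.5], 0.44)]
   [593.9  17.6  27.2] 30.6
spare_cup top [([334.9, 153.4], 0.62)]
spare_cup side [([377.4, 208.7], 0.44)]
   [660.  -40.9  -4.6] 12.0
pen top [([345.3, 205.8], 0.68), ([409.5, 208.8], 0.34)]
pen side []
{'clock': 1.0, 'joints': array([-8.09586880e+01,  1.58057458e+01,  8.62222805e+01,  2.36899355e-04,
        7.79603164e+01, -6.93192640e+00]), 'qd': array([-0.03140433,  0.00636872, -0.07488235,  0.03084002, -0.0859685 ,
       -0.0007942 ]), 'joint_efforts': array([ 1.12486057e-03, -4.16663969e+01, -2.46105927e+01, -4.28317680e-04,
        1.52042430e-04, -4.44279664e-06]), 'position': array([ 158.24757869, -552.85915887,  231.36443308]), 'tcp_rot': array([[ 9.61390573e-01,  2.75187509e-01,  3.59663656e-05],
       [ 2.75187510e-01, -9.61390552e-01, -2.00295607e-04],
       [-2.05411251e-05,  2.02459803e-04, -9.99999979e-01]]), 'ft_force': array([-0.70555838,  0.05370745, -0.4368562 ]), 'ft_torque': array([-0.01455875, -0.01065397, -0.01655298]), 'finger_force': 0.0, 'gripper_width': 85.48661246277346}
```

```bash
python3 - <<'E'
import cv2
a=cv2.imread('pics/top0.png')[110:270,230:430]; b=cv2.imread('pics/side0.png')[110:270,220:440]
cv2.imwrite('pics/ct.png',cv2.resize(a,None,fx=3.7,fy=3.7,interpolation=cv2.INTER_CUBIC))
cv2.imwrite('pics/cs.png',cv2.resize(b,None,fx=3.6,fy=3.6,interpolation=cv2.INTER_CUBIC))
from station import vision
for n in('top','side'):
    c=vision.capture(n);print(c.keys(),c['camera_matrix'],c['extrinsics'])
E
```

```text
dict_keys(['frame', 'camera_matrix', 'extrinsics']) [[414.45795412   0.         316.65027045]
 [  0.         414.45795412 204.59676407]
 [  0.           0.           1.        ]] [[-6.11308017e-04  9.97454223e-01 -7.13070738e-02  4.01518157e+02]
 [-9.99973204e-01 -8.95455623e-05  7.32008774e-03  2.86076695e+01]
 [ 7.29506720e-03  7.13096379e-02  9.97427550e-01  1.28127425e+03]
 [ 0.00000000e+00  0.00000000e+00  0.00000000e+00  1.00000000e+00]]
dict_keys(['frame', 'camera_matrix', 'extrinsics']) [[446.10850526   0.         322.77403845]
 [  0.         446.10850526 197.68423845]
 [  0.           0.           1.        ]] [[ 8.91462456e-01  2.88105812e-01 -3.49699486e-01  1.91413484e+01]
 [-4.52814420e-01  5.93633542e-01 -6.65250569e-01 -8.94853644e+02]
 [ 1.59307891e-02  7.51394876e-01  6.59660481e-01  9.63887971e+02]
 [ 0.00000000e+00  0.00000000e+00  0.00000000e+00  1.00000000e+00]]
```

View pics/ct.png

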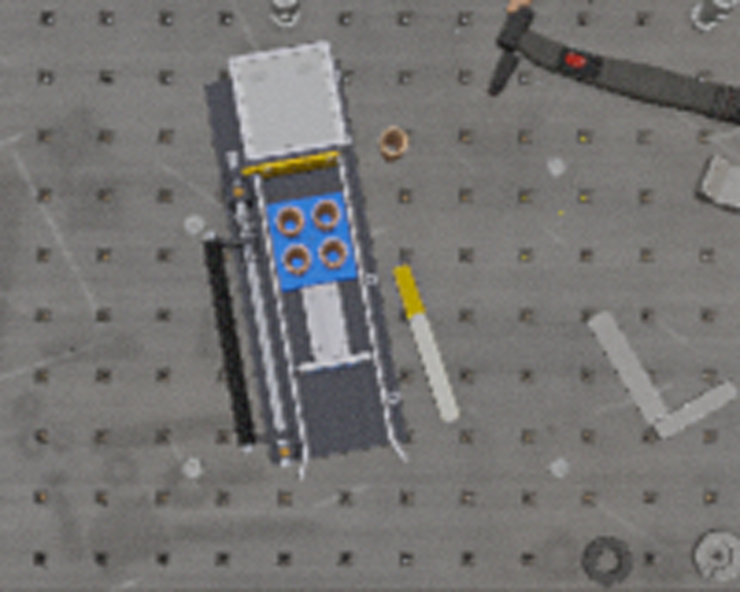

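View pics/cs.png

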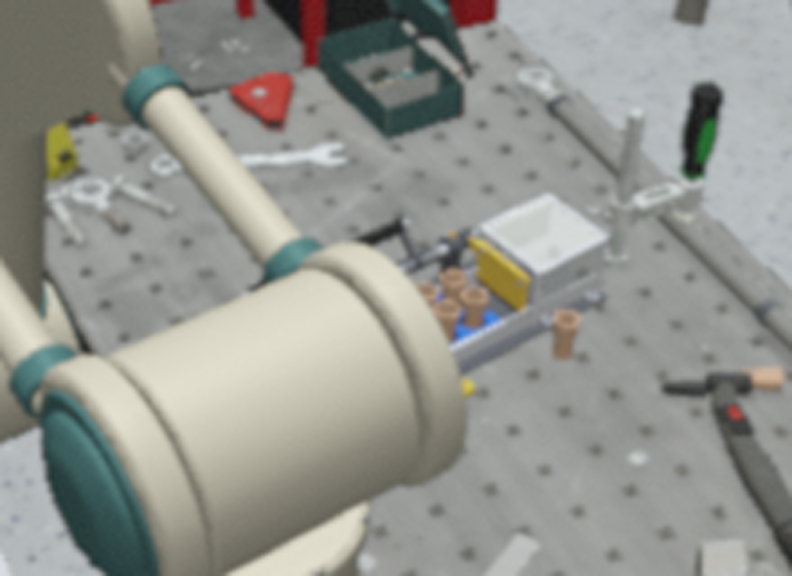

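```bash
cat > fit.py <<'E'
from h import *
from scipy.optimize import least_squares
c=cap('top')
P=[(-86,79.5,71,246,443),(73,79.5,71,210,240),(130,33,58,243,172),(130,-33,58,338,157),(220,41,68,230,60),(220,-41,68,328,42),(135,-41,68,348,143),(135,41,68,248,160)]
R=[(-107,30,52,300,368),(-107,-30,52,370,354),(36,32,19,268,207),(-36,-32,19,357,275),(-36,32,19,281,290)]
def w(p,x,y,z):
    a=p[2];return [p[0]+x*np.cos(a)-y*np.sin(a),p[1]+x*np.sin(a)+y*np.cos(a),z]
def f(p):
    r=[]
    for x,y,z,u,v in P: r+=list(proj(c,w(p,x,y,z))-[u/3.7+230,v/3.7+110])
    for x,y,z,u,v in R: r+=list(proj(c,w(p,x+p[3],y,z))-[u/3.7+230,v/3.7+110])
    return r
s=least_squares(f,[500,20,.17,70],loss='soft_l1')
print(s.x,np.degrees(s.x[2]));print(np.round(np.reshape(f(s.x),(-1,2)),1).tolist())
st=monitor.state();print(st['position'])
for X in(-72,58):
    print(X,w(s.x,X,79.5-40,0))
E
python3 fit.py
```

```text
[5.13469073e+02 1.47854192e+01 1.76393867e-01 7.14201722e+01] 10.10662412345266
[[0.2, -0.1], [0.6, 1.5], [4.0, -0.9], [0.1, -0.7], [-0.5, -0.3], [0.2, -0.2], [-0.2, 0.3], [-0.4, 0.5], [-0.7, 0.6], [0.3, 0.8], [-0.7, -0.9], [-0.1, 0.0], [-0.1, -0.4]]
[ 158.2435644  -552.82387957  231.34424571]
-72 [np.float64(435.6548228408107), np.float64(41.037894416045035), 0]
58 [np.float64(563.6375996799908), np.float64(63.85036540304382), 0]
```

>>> send_rows --rows "6.6 0 0 0 0 0 0.1024; 6.6 2.4 -3.35 0 0 0 0; 6.6 2.4 -3.35 0 0 0 0; 6.6 2.4 -3.35 0 0 0 0; 6.6 2.4 -3.35 0 0 0 0; 6.6 2.4 -3.35 0 0 0 0; 6.6 2.4 -3.35 0 0 0 0; 6.6 2.4 -3.35 0 0 0 0; 6.6 2.4 -3.35 0 0 0 0; 6.6 2.4 -3.35 0 0 0 0; 6.6 2.4 -3.35 0 0 0 0; 6.6 2.4 -3.35 0 0 0 0"

```text
clock: 2.35
position: [353.9, -142.2, 231.6]
tcp_rot: [[0.985, 0.175, 0.001], [0.175, -0.985, -0.001], [0.001, 0.001, -1.0]]
ft_force: [0.3, -0.6, -0.6]
gripper_width: 65.9
finger_force: 0.0
```

```bash
cat > rel.py <<'E'
# TCP in feeder frame
import numpy as np
from station import monitor
s=monitor.state();p=s['position']
F=np.array([513.47,14.79]);a=0.1764
d=p[:2]-F
R=s['tcp_rot']
print('t',round(s['clock'],2),'feeder x,y,z',np.round([d[0]*np.cos(a)+d[1]*np.sin(a),-d[0]*np.sin(a)+d[1]*np.cos(a),p[2]],1),'yaw err',round(np.degrees(np.arctan2(R[1,0],R[0,0])-a),2),'tz',np.round(R[:,2],3),'F',np.round(s['ft_force'],1),'w',round(s['gripper_width'],1),np.round(s['joints'],1))
E
python3 rel.py
```

```text
t 2.35 feeder x,y,z [-184.6 -126.6  231.6] yaw err -0.02 tz [ 0.001 -0.001 -1.   ] F [ 0.3 -0.6 -0.6] w 65.9 [-32.4  -1.4 106.8  -0.   74.5  47.5]
```

>>> send_rows --rows "6.6 2.45 -3.3 0 0 0 0; 6.6 2.45 -3.3 0 0 0 0; 6.6 2.45 -3.3 0 0 0 0; 6.6 2.45 -3.3 0 0 0 0; 6.6 2.45 -3.3 0 0 0 0; 6.6 0 0 3 0 0 0; 6.6 0 0 4 0 0 0; 6.6 0 0 4 0 0 0; 6.6 0 0 0 0 0 0; 6.6 0 0 0 0 0 0"

```text
clock: 3.35
position: [445.3, 40.2, 121.6]
tcp_rot: [[0.984, 0.175, -0.001], [0.175, -0.984, -0.0], [-0.001, -0.0, -1.0]]
ft_force: [-0.6, 0.9, 1.2]
gripper_width: 66.0
finger_force: 0.0
```

```bash
python3 rel.py; python3 - <<'E'
from h import *
t=cap('top','top1.png');s=cap('side','side1.png')
a=cv2.imread('pics/top1.png')[110:270,230:430]; b=cv2.imread('pics/side1.png')[110:270,220:440]
z=lambda i:cv2.resize(i,(396,340),interpolation=cv2.INTER_CUBIC)
cv2.imwrite('pics/c1.png',np.hstack([z(a),z(b)]))
E
```

```text
t 3.35 feeder x,y,z [-62.7  37.  121.6] yaw err -0.0 tz [-0.001 -0.    -1.   ] F [-0.6  0.9  1.2] w 66.0 [ -3.8  10.4 110.9  -0.   58.8  76.1]
```

View pics/c1.png

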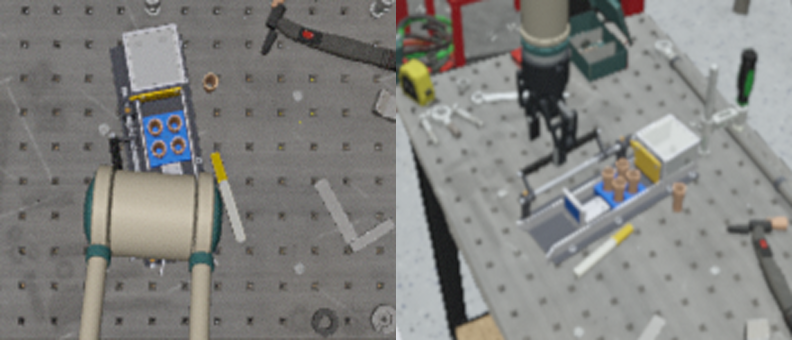

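```bash
python3 - <<'E'
from h import *
s=cap('side')
F=np.array([513.47,14.79]);a=0.1764
R=np.array([[np.cos(a),-np.sin(a)],[np.sin(a),np.cos(a)]])
for n,q in [('shaft_mid',(19,52,48)),('bar_mid',(-6.5,79.5,71)),('blade_low',(130,0,13)),('push_face',(71.4-107,0,34))]:
    L=nets.landmark_of('side',n)
    if not L: continue
    p=atz(s,L[0]['xy'],q[2])[:2]
    print(n,round(L[0]['conf'],2),L[0]['xy'],'pred',proj(s,[*(R@q[:2]+F),q[2]]),'feeder',R.T@(p-F),'exp',q)
im=cv2.imread('pics/side1.png')[150:240,270:400]
cv2.imwrite('pics/c2.png',cv2.resize(im,None,fx=6,fy=6,interpolation=cv2.INTER_CUBIC))
E
```

```text
shaft_mid 0.58 [323.8, 187.3] pred [322.15724192 188.47544264] feeder [26.76167824 53.57587924] exp (19, 52, 48)
bar_mid 0.22 [344.5, 203.8] pred [310.59904658 181.42816382] feeder [ 13.61264017 -65.69773147] exp (-6.5, 79.5, 71)
blade_low 0.66 [356.5, 192.2] pred [358.51527409 192.10124202] feeder [124.3081981    3.51469071] exp (130, 0, 13)
push_face 0.67 [318.2, 208.4] pred [318.08493029 207.45158845] feeder [-37.88397971  -3.67104338] exp (-35.599999999999994, 0, 34)
```

View pics/c2.png

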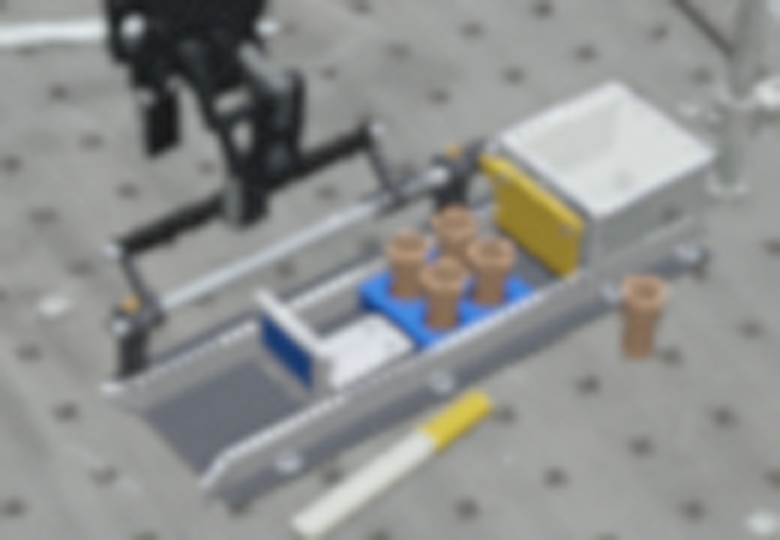

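>>> send_rows --rows "6.6 0.1 -0.25 1 0 0 0; 6.6 0 0 1.5 0 0 0; 6.6 0 0 1.5 0 0 0; 6.6 0 0 0 0 0 0; 6.6 0 0 0 0 0 0"

```text
clock: 4.2
position: [445.5, 43.0, 81.0]
tcp_rot: [[0.984, 0.176, -0.001], [0.176, -0.984, 0.0], [-0.001, -0.0, -1.0]]
ft_force: [-0.2, 0.1, 0.7]
gripper_width: 66.4
finger_force: 0.0
```

```bash
python3 rel.py; python3 - <<'E'
from h import *
s=cap('side','side2.png')
F=np.array([513.47,14.79]);a=0.1764
R=np.array([[np.cos(a),-np.sin(a)],[np.sin(a),np.cos(a)]])
im=cv2.resize(cv2.imread('pics/side2.png')[150:240,270:400],None,fx=6,fy=6,interpolation=cv2.INTER_CUBIC)
for q,col in[((-62,79.5,90),(0,0,255)),((-62,0,90),(0,255,0)),((-62,79.5,78),(255,0,255)),((-6.5,79.5,71),(0,255,255))]:
    u=(proj(s,[*(R@q[:2]+F),q[2]])-[270,150]+.5)*6; cv2.circle(im,tuple(int(x) for x in u),4,col,-1)
cv2.imwrite('pics/c3.png',im)
E
```

```text
t 4.2 feeder x,y,z [-62.   39.7  81. ] yaw err 0.0 tz [-0.001  0.    -1.   ] F [-0.2  0.1  0.7] w 66.4 [ -3.4  13.3 114.2  -0.   52.6  76.5]
```

View pics/c3.png

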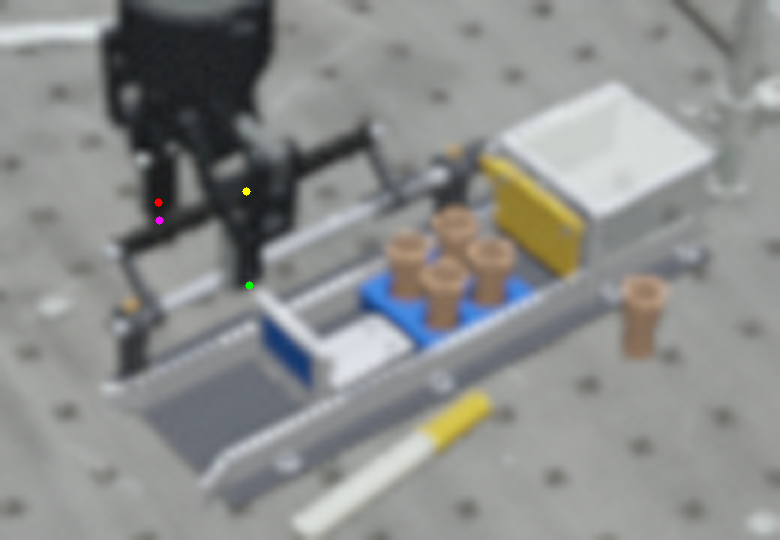

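>>> send_rows --rows "6.6 0 0 0.4 0 0 0; 6.6 0 0 0.3 0 0 0; 6.6 0 0 0 0 0 0; 6.6 0 0 0 0 0 0"

```text
clock: 4.65
position: [445.7, 42.8, 74.3]
tcp_rot: [[0.984, 0.175, 0.0], [0.175, -0.984, -0.0], [0.0, 0.0, -1.0]]
ft_force: [0.2, -0.3, -0.4]
gripper_width: 65.9
finger_force: 0.0
```

>>> send_rows --rows "6.6 0 0 0.3 0 0 0; 6.6 0 0 0 0 0 0; 6.6 0 0 0 0 0 0"

```text
clock: 4.95
position: [446.1, 42.8, 71.5]
tcp_rot: [[0.984, 0.175, 0.001], [0.175, -0.984, -0.0], [0.001, 0.0, -1.0]]
ft_force: [-0.4, 0.7, 1.4]
gripper_width: 66.2
finger_force: 1.1
```

>>> send_rows --rows "6.6 0 0 0.3 0 0 0; 6.6 0 0 0 0 0 0; 6.6 0 0 0 0 0 0"

```text
clock: 5.25
position: [445.9, 43.0, 68.5]
tcp_rot: [[0.984, 0.175, 0.001], [0.175, -0.984, 0.0], [0.001, 0.0, -1.0]]
ft_force: [-0.6, 1.4, 2.8]
gripper_width: 66.1
finger_force: 1.4
```

>>> send_rows --rows "6.6 0 -0.4 0.43 0 0 0; 6.6 0 -0.21 0.5 0 0 0; 6.6 0 -0.12 0.5 0 0 0; 6.6 0 -0.05 0.6 0 0 0; 6.6 0 0 0 0 0 0; 6.6 0 0 0 0 0 0"

```text
clock: 5.85
position: [443.9, 50.4, 47.5]
tcp_rot: [[0.984, 0.176, -0.001], [0.176, -0.984, -0.0], [-0.001, 0.0, -1.0]]
ft_force: [-0.5, 1.2, 2.1]
gripper_width: 66.1
finger_force: 1.3
```

>>> send_rows --rows "6.6 0 0.05 0.6 0 0 0; 6.6 0 0.12 0.5 0 0 0; 6.6 0 0.21 0.5 0 0 0; 6.6 0 0 0 0 0 0; 6.6 0 0 0 0 0 0"

```text
clock: 6.35
position: [444.9, 46.6, 31.7]
tcp_rot: [[0.985, 0.175, -0.001], [0.175, -0.985, -0.0], [-0.001, 0.0, -1.0]]
ft_force: [0.3, 1.0, 2.6]
gripper_width: 66.3
finger_force: 1.4
```

```bash
python3 rel.py
```

```text
t 6.35 feeder x,y,z [-61.9  43.4  31.7] yaw err -0.01 tz [-0.001 -0.    -1.   ] F [0.3 1.  2.6] w 66.3 [ -2.9  17.4 117.8  -0.   44.8  77. ]
```

>>> send_rows --rows "6.6 0 0.22 0.4 0 0 0; 6.6 0 0.24 0.3 0 0 0; 6.6 0 0 0 0 0 0; 6.6 0 0 0 0 0 0"

```text
clock: 6.75
position: [445.9, 42.1, 24.9]
tcp_rot: [[0.985, 0.175, 0.0], [0.175, -0.985, -0.0], [-0.0, 0.0, -1.0]]
ft_force: [-0.6, 2.2, 3.6]
gripper_width: 65.9
finger_force: 1.7
```

```bash
python3 rel.py; python3 - <<'E'
from h import *
s=cap('side','side3.png')
im=cv2.resize(cv2.imread('pics/side3.png')[150:240,270:400],None,fx=6,fy=6,interpolation=cv2.INTER_CUBIC)
cv2.imwrite('pics/c4.png',im)
E
```

```text
t 6.75 feeder x,y,z [-61.8  38.8  24.9] yaw err -0.01 tz [ 0. -0. -1.] F [-0.6  2.2  3.6] w 65.9 [ -3.5  18.  118.2  -0.   43.7  76.4]
```

View pics/c4.png

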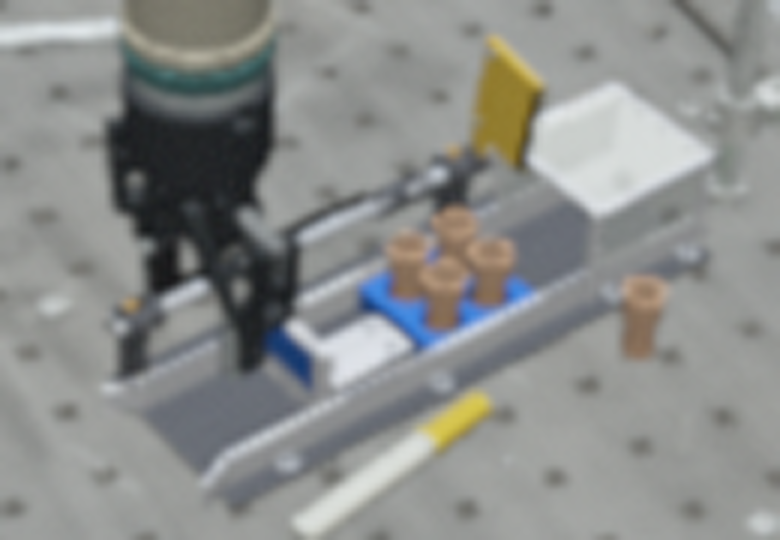

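>>> send_rows --rows "6.6 0.5 0 0 0 0 0; 6.6 0.5 0 0 0 0 0; 6.6 0.3 0 0 0 0 0; 6.6 0.3 0 0 0 0 0; 6.6 0.4 0 0 0 0 0; 6.6 0.5 0 0 0 0 0; 6.6 0.5 0 0 0 0 0; 6.6 0.5 0 0 0 0 0; 6.6 0.5 0 0 0 0 0; 6.6 0 0 0 0 0 0"

```text
clock: 7.8
position: [484.9, 49.3, 24.8]
tcp_rot: [[0.984, 0.176, -0.002], [0.176, -0.984, -0.0], [-0.002, -0.0, -1.0]]
ft_force: [-3.4, -0.4, 4.6]
gripper_width: 66.4
finger_force: 2.9
```

```bash
python3 rel.py
```

```text
t 7.8 feeder x,y,z [-22.1  39.   24.8] yaw err 0.01 tz [-0.002 -0.    -1.   ] F [-3.4 -0.4  4.6] w 66.4 [ -2.4  20.7 113.4  -0.   46.   77.5]
```

>>> send_rows --rows "6.6 0.5 0 0 0 0 0; 6.6 0.6 0 0 0 0 0; 6.6 0.6 0 0 0 0 0; 6.6 0.6 0 0 0 0 0; 6.6 0.6 0 0 0 0 0; 6.6 0.6 0 0 0 0 0; 6.6 0.6 0 0 0 0 0; 6.6 0.6 0 0 0 0 0; 6.6 0.6 0 0 0 0 0; 6.6 0.4 0 0 0 0 0; 6.6 0.3 0 0 0 0 0; 6.6 0 0 0 0 0 0"

```text
clock: 9.0
position: [544.5, 59.9, 24.9]
tcp_rot: [[0.984, 0.175, 0.0], [0.175, -0.984, -0.0], [0.0, 0.0, -1.0]]
ft_force: [-2.7, -0.4, 4.1]
gripper_width: 66.1
finger_force: 2.7
```

```bash
python3 rel.py; python3 - <<'E'
from h import *
s=cap('side','side4.png')
im=cv2.resize(cv2.imread('pics/side4.png')[150:240,270:400],None,fx=6,fy=6,interpolation=cv2.INTER_CUBIC)
cv2.imwrite('pics/c5.png',im)
E
```

```text
t 9.0 feeder x,y,z [38.5 38.9 24.9] yaw err -0.0 tz [ 0. -0. -1.] F [-2.7 -0.4  4.1] w 66.1 [ -1.   24.7 105.9  -0.   49.4  78.9]
```

View pics/c5.png

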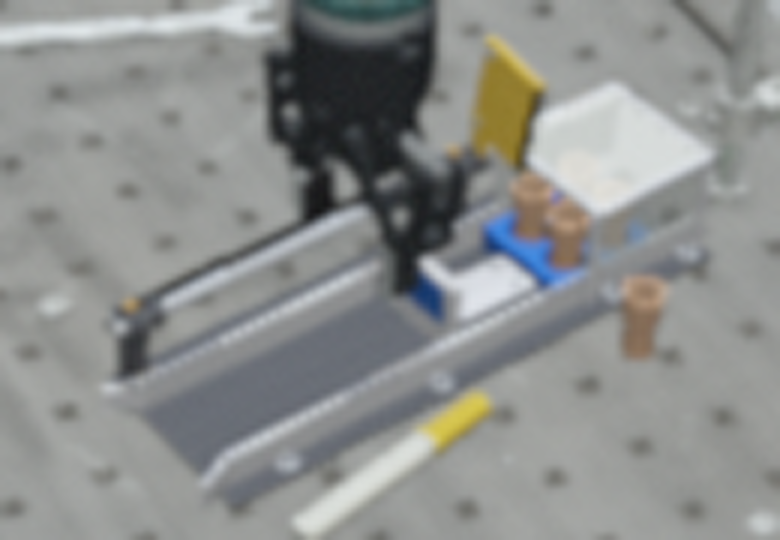

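>>> send_rows --rows "6.6 0.5 0 0 0 0 0; 6.6 0.5 0 0 0 0 0; 6.6 0.3 0 0 0 0 0; 6.6 0.2 0 0 0 0 0; 6.6 0 0 0 0 0 0; 6.6 0 0 0 0 0 0"

```text
clock: 9.65
position: [559.2, 62.4, 25.1]
tcp_rot: [[0.984, 0.176, 0.001], [0.176, -0.984, -0.0], [0.001, 0.0, -1.0]]
ft_force: [-3.7, -2.1, 5.7]
gripper_width: 66.0
finger_force: 2.6
```

>>> send_rows --rows "6.6 0.2 0 0 0 0 0; 6.6 0 0 0 0 0 0; 6.6 0 0 0 0 0 0"

```text
clock: 9.95
position: [560.7, 62.7, 25.1]
tcp_rot: [[0.984, 0.175, -0.0], [0.175, -0.984, -0.0], [-0.0, 0.0, -1.0]]
ft_force: [-4.5, -2.1, 5.9]
gripper_width: 66.1
finger_force: 3.3
```

>>> send_rows --rows "6.6 0.15 0 0 0 0 0; 6.6 0 0 0 0 0 0; 6.6 0 0 0 0 0 0"

```text
clock: 10.25
position: [562.1, 63.0, 25.1]
tcp_rot: [[0.984, 0.176, -0.001], [0.176, -0.984, -0.0], [-0.001, 0.0, -1.0]]
ft_force: [-4.0, -1.6, 6.0]
gripper_width: 66.1
finger_force: 3.4
```

```bash
python3 rel.py
```

```text
t 10.25 feeder x,y,z [56.3 38.9 25.1] yaw err 0.0 tz [-0.001 -0.    -1.   ] F [-4.  -1.6  6. ] w 66.1 [ -0.6  25.8 103.6  -0.   50.6  79.3]
```

>>> send_rows --rows "6.6 0.15 0 0 0 0 0; 6.6 0 0 0 0 0 0; 6.6 0 0 0 0 0 0"

```text
clock: 10.55
position: [563.5, 63.2, 25.1]
tcp_rot: [[0.984, 0.176, -0.001], [0.176, -0.984, -0.0], [-0.001, 0.0, -1.0]]
ft_force: [-4.8, -1.8, 5.1]
gripper_width: 65.8
finger_force: 3.3
```

>>> send_rows --rows "6.6 0.15 0 0 0 0 0; 6.6 0 0 0 0 0 0; 6.6 0 0 0 0 0 0"

```text
clock: 10.85
position: [565.0, 63.5, 25.1]
tcp_rot: [[0.984, 0.176, -0.001], [0.176, -0.984, -0.0], [-0.001, 0.0, -1.0]]
ft_force: [-5.0, -1.9, 5.9]
gripper_width: 66.3
finger_force: 3.3
```

>>> send_rows --rows "6.6 0.15 0 0 0 0 0; 6.6 0 0 0 0 0 0; 6.6 0 0 0 0 0 0"

```text
clock: 11.15
position: [565.4, 63.5, 25.1]
tcp_rot: [[0.985, 0.175, -0.003], [0.175, -0.985, -0.001], [-0.003, 0.0, -1.0]]
ft_force: [-6.8, -3.0, 7.3]
gripper_width: 66.1
finger_force: 5.0
```

>>> send_rows --rows "6.6 0.1 0 0 0 0 0; 6.6 0 0 0 0 0 0; 6.6 0 0 0 0 0 0"

```text
clock: 11.45
position: [565.4, 63.5, 25.1]
tcp_rot: [[0.985, 0.175, -0.005], [0.175, -0.985, -0.001], [-0.005, 0.0, -1.0]]
ft_force: [-7.1, -2.9, 9.0]
gripper_width: 66.3
finger_force: 5.9
```

```bash
python3 rel.py; python3 - <<'E'
from h import *
s=cap('side','side5.png')
im=cv2.resize(cv2.imread('pics/side5.png')[150:240,270:400],None,fx=6,fy=6,interpolation=cv2.INTER_CUBIC)
F=np.array([513.47,14.79]);a=0.1764
R=np.array([[np.cos(a),-np.sin(a)],[np.sin(a),np.cos(a)]])
for y in(-30,30):
  for x in (69,75):
    u=(proj(s,[*(R@[x,y]+F),52])-[270,150]+.5)*6; cv2.circle(im,tuple(int(v) for v in u),2,(0,0,255),-1)
cv2.imwrite('pics/c6.png',im)
E
```

```text
t 11.45 feeder x,y,z [59.7 38.9 25.1] yaw err -0.02 tz [-0.005 -0.001 -1.   ] F [-7.1 -2.9  9. ] w 66.3 [-6.000e-01  2.620e+01  1.029e+02 -1.000e-01  5.120e+01  7.940e+01]
```

View pics/c6.png

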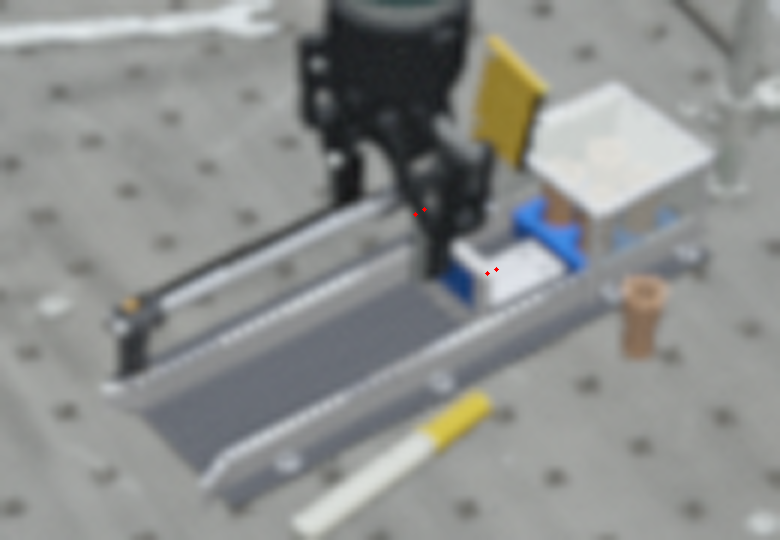

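```bash
python3 - <<'E'
from h import *
s=cap('side')
im=cv2.resize(cv2.imread('pics/side5.png')[150:240,270:400][30:75,60:110],None,fx=14,fy=12,interpolation=cv2.INTER_CUBIC)
F=np.array([513.47,14.79]);a=0.1764
R=np.array([[np.cos(a),-np.sin(a)],[np.sin(a),np.cos(a)]])
def dot(x,y,z,c):
    u=(proj(s,[*(R@[x,y]+F),z])-[330,180]+.5)*[14,12]; cv2.circle(im,tuple(int(v) for v in u),3,c,-1)
for y in(-32,0,32): dot(140,y,19,(0,0,255))      # deck rear, home
for y in(-30,0,30): dot(75,y,52,(0,255,0))       # plate top front, home
for y in(-30,30): dot(69,y,52,(0,255,255))       # plate top rear, home
for y in(-41,41): dot(135,y,68,(255,0,255))      # bay front top
cv2.imwrite('pics/c7.png',im)
# blue/ cup check from the top
t=cap('top','top5.png')
for n in('push_face','rack'):
  for k,c,z in(('side',s,34 if n=='push_face' else 4),('top',t,34 if n=='push_face' else 4)):
    for l in nets.landmark_of(k,n)[:2]: print(n,k,round(l['conf'],2),R.T@(atz(c,l['xy'],z)[:2]-F))
E
```

```text
push_face side 0.72 [57.10268681 -4.50793958]
push_face side 0.33 [140.22662176 -44.41383822]
push_face top 0.35 [24.59304865 50.22816013]
rack side 0.61 [169.07130723  -3.32775742]
rack top 0.57 [-33.4111569  -78.56011744]
```

View pics/c7.png

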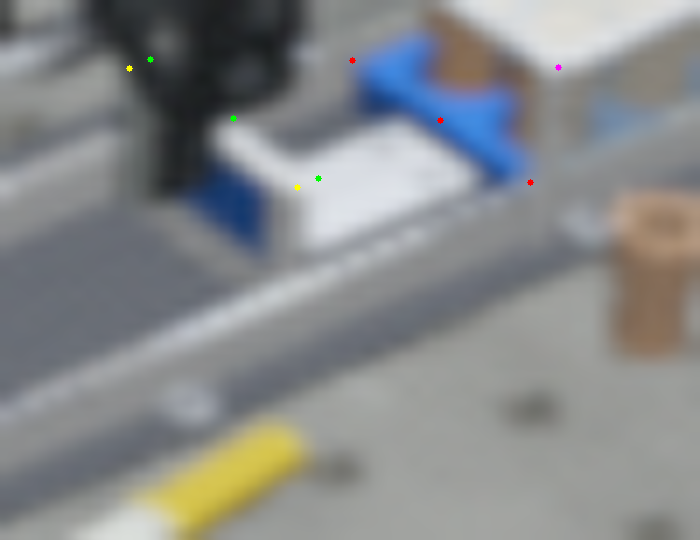

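>>> send_rows --rows "6.6 0.2 0 0 0 0 0; 6.6 0 0 0 0 0 0; 6.6 0 0 0 0 0 0"

```text
clock: 12.1
position: [565.4, 63.5, 25.0]
tcp_rot: [[0.985, 0.175, -0.009], [0.175, -0.985, -0.001], [-0.009, -0.0, -1.0]]
ft_force: [-12.2, -3.9, 11.9]
gripper_width: 66.0
finger_force: 7.8
```

>>> send_rows --rows "6.6 0.2 0 0 0 0 0; 6.6 0 0 0 0 0 0; 6.6 0 0 0 0 0 0"

```text
clock: 12.4
position: [565.3, 63.5, 24.9]
tcp_rot: [[0.984, 0.175, -0.012], [0.175, -0.985, -0.002], [-0.013, -0.0, -1.0]]
ft_force: [-15.3, -6.3, 14.5]
gripper_width: 65.8
finger_force: 9.7
```

```bash
python3 rel.py; python3 -c "
from station import monitor;s=monitor.state();print(s['ft_torque'],s['ft_force'],s['position'])"
```

```text
t 12.4 feeder x,y,z [59.6 38.8 24.9] yaw err -0.02 tz [-0.012 -0.002 -1.   ] F [-15.3  -6.3  14.5] w 65.8 [ -0.5  26.4 102.6  -0.2  51.8  79.5]
[-0.91321658  2.23864197 -0.31430129] [-15.32146201  -6.30483125  14.46736007] [565.33556648  63.49385541  24.9012078 ]
```

>>> send_rows --rows "6.6 -0.6 0 0 0 0 0; 6.6 -0.5 0 0 0 0 0; 6.6 -0.5 0 0 0 0 0; 6.6 0 0 0 0 0 0; 6.6 0 0 0 0 0 0"

```text
clock: 12.9
position: [559.1, 61.6, 26.1]
tcp_rot: [[0.984, 0.175, 0.007], [0.175, -0.985, -0.0], [0.006, 0.002, -1.0]]
ft_force: [1.2, -1.7, 5.8]
gripper_width: 66.0
finger_force: 2.9
```

```bash
python3 rel.py
```

```text
t 12.9 feeder x,y,z [53.1 38.1 26.1] yaw err -0.01 tz [ 0.007 -0.    -1.   ] F [ 1.2 -1.7  5.8] w 66.0 [ -0.8  25.4 104.2  -0.   50.   79.1]
```

>>> send_rows --rows "6.6 -0.3 -0.25 -0.35 0 0 0; 6.6 0 -0.22 -0.4 0 0 0; 6.6 0 -0.21 -0.5 0 0 0; 6.6 0 -0.12 -0.5 0 0 0; 6.6 0 -0.05 -0.6 0 0 0; 6.6 0 0.05 -0.6 0 0 0; 6.6 0 0.12 -0.5 0 0 0; 6.6 0 0.21 -0.5 0 0 0; 6.6 0 0.4 -0.5 0 0 0; 6.6 0 0.1 -1 0 0 0; 6.6 0 0 -3 0 0 0; 6.6 0 0 -3 0 0 0"

```text
clock: 14.1
position: [552.3, 61.1, 139.9]
tcp_rot: [[0.985, 0.175, -0.002], [0.175, -0.985, 0.0], [-0.002, -0.001, -1.0]]
ft_force: [0.5, 0.0, 0.6]
gripper_width: 66.0
finger_force: 0.0
```

>>> send_rows --rows "6.6 -2 0 -4 0 0 0; 6.6 -4 0 -3 0 0 0; 6.6 -4 0 0 0 0 0; 6.6 -4 0 0 0 0 0; 6.6 -4 0 0 0 0 0; 6.6 0 0 0 0 0 0; 6.6 0 0 0 0 0 0"

```text
clock: 14.8
position: [375.7, 29.5, 210.2]
tcp_rot: [[0.985, 0.175, 0.002], [0.175, -0.985, 0.0], [0.002, 0.0, -1.0]]
ft_force: [0.5, 0.3, 0.1]
gripper_width: 66.0
finger_force: 0.0
```

```bash
python3 rel.py; python3 - <<'E'
from h import *
s=cap('side','side6.png');t=cap('top','top6.png')
F=np.array([513.47,14.79]);a=0.1764
R=np.array([[np.cos(a),-np.sin(a)],[np.sin(a),np.cos(a)]])
A=cv2.resize(cv2.imread('pics/side6.png')[150:240,290:400],(440,360),interpolation=cv2.INTER_CUBIC)
B=cv2.resize(cv2.imread('pics/top6.png')[110:230,270:350],(240,360),interpolation=cv2.INTER_CUBIC)
cv2.imwrite('pics/c8.png',np.hstack([A,B]))
for k,c in(('side',s),('top',t)):
  for n,z in(('push_face',34),('rack',4),('blade_low',13)):
    for l in nets.landmark_of(k,n)[:1]: print(n,k,round(l['conf'],2),R.T@(atz(c,l['xy'],z)[:2]-F))
E
```

```text
t 14.8 feeder x,y,z [-133.1   38.7  210.2] yaw err -0.03 tz [ 0.002  0.    -1.   ] F [0.5 0.3 0.1] w 66.0 [ -6.1  -0.9 109.6   0.   71.3  73.8]
push_face side 0.61 [61.50696269  2.4656273 ]
rack side 0.58 [185.73273584   1.88985831]
blade_low side 0.64 [129.85548392  -3.6251004 ]
push_face top 0.73 [60.78721898 -0.14414864]
rack top 0.83 [178.50546627  -5.05996902]
blade_low top 0.98 [116.01404372   9.40460092]
```

View pics/c8.png

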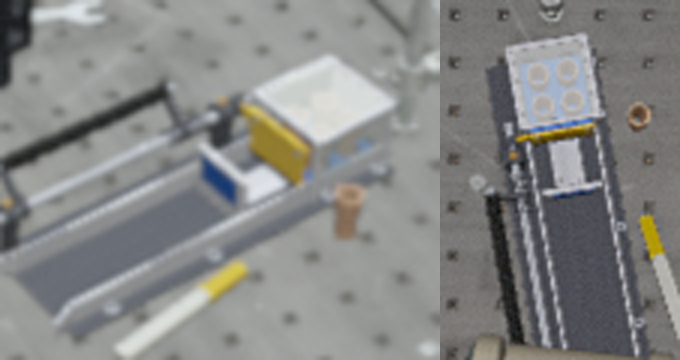

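```bash
python3 -c "
from station import workorder;print(workorder.job_done())"
```

```text
the job is handed in; nothing more can be done
None
```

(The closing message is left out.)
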